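# Fold up the drill index and try its catch

### The arm

A 6-joint arm with a two-finger parallel gripper is mounted at the origin on a cart in front of the work surface, level with it; the furniture and walls round the work are solid. World frame = base frame: x ahead of the robot, y to its left, z up, the work surface at z = 0. Lengths are in m, angles in rad, forces in N, time in s.
With the tool pointing down it reaches from about 0.3 to 0.85 m from the base axis. Payload 5.4 kg.
Tool frame: the origin (TCP) lies on the centre line of the jaws, within the pads' length; the fingertips stand 25 mm ahead of it and the grasp point (between the pads) lies 6 mm ahead of it; z points along the fingers, y is the line along which they close (so a half turn about z gives the same grasp; the last joint's range is limited). The gripper opens to 85 mm and grips with 20 to 120 N. Pads are 22 mm wide; open, the fingers measure 114 mm over their backs; the gripper's body (76 mm by 85 mm) begins 54 mm behind the grasp point. The pads swing forward as they close: fully open they stand 13 mm farther back than shut.
Start: joints at [-1.541, 0.158, 1.597, -0, 1.386, -0.21], TCP at [0.137, -0.559, 0.256] pointing down, gripper open.
Joint ranges: [-2.91, 2.91], [-0.94, 2.29], [0.18, 2.7], [-1.29, 4.43], [0.17, 2.64], [-3, 3]. Speed limits (rad/s): [2.57, 2.57, 3.14, 3.14, 3.14, 3.14].

### API

Orientations are given as [roll, pitch, yaw] about the fixed x, y, z axes, in that order (R = Rz(yaw) Ry(pitch) Rx(roll)).
In Python, from bench import ctrl gives the robot as it stands. Calls block until the motion is done:
- ctrl.movep(position, orientation): joint-space move of the TCP to a pose.
- ctrl.move_straight(position, ori=None, velocity=0.15, f_stop=None): straight line of the TCP; ori=None keeps the orientation; velocity is the mean speed in m/s. With f_stop (N) it stops when the force on the tool has changed by that much, and returns True; else False.
- ctrl.set_joints(angles): joint-space move.
- ctrl.set_gripper(opening, force=None): opening from 0.0 (shut) to 1.0 (fully open); force is the grip in N (None keeps the last); returns when the fingers have stopped.
- ctrl.wait(seconds).
- ctrl.inverse_kinematics(position, orientation): joint angles nearest the present ones, or None.
- ctrl.observe(): the state.
- ctrl.capture(name): name is "side" or "top"; returns a dict with "image" (480x640x3 uint8, red, green, blue), "depth" (480x640 float32, m along the optical axis (not along the pixel's ray), 0 where there is no reading), "camera_matrix" (3x3 intrinsics, pixels), "R" (3x3) and "t" (3): a world point X has camera coordinates R X + t. Camera axes: x right, y down, z forward; pixel columns grow to the right and rows downward; lengths in m; the calibration is good to about 2 mm. A picture is of the moment at which its call begins.
A pose or a line that the arm cannot do raises ctrl.PlanningError and nothing moves.
- ctrl.close_job(): hands the job in; it is judged then, once.
The state is a dict: "time_s": time; "qpos": joint angles; "qd": joint speeds; "effort": joint torques, N m; "tcp_pos": TCP position; "ee_rot": TCP orientation; "ft_force": force on the tool from outside, world axes, zero at the start; "moment": the same for the moment, N m; "opening": opening from 0.0 (shut) to 1.0 (fully open); "gripper_force": force on a finger pad.
Only numpy, scipy, OpenCV 4.12 (cv2) and the standard library are available. Lean on these libraries where they do the work, as an engineer would, in place of code of your own. Each camera call takes 0.05 s, during which the arm holds its last target. There are 200 camera calls.

### The job

The drill index on the worktop stands open. Fold it up: first fold the leaf at the top of the lid down flat against the inside of the lid while the lid is still standing open, then swing the lid down and press its front edge fully home so that the spring catch snaps over it. Then tug the lid's handle firmly upward to check that the catch is holding (if the lid comes up, press it home and tug again) and leave the case shut, without shifting the glass, bottle, cutter, gauge or standing bolt round about.

Things in the scene. Friction and masses are not known exactly. Their poses are not given: they have to be found in the camera images.
- drill_case: Drill index: grey sheet-steel case that folds in three (foot, lid, leaf). This is the foot, a tray 106 mm deep (x), 100 wide (y), 26 high, with seven large drills; it stands firm and does not slide. Origin: centre of its underside. Its x axis points from the catch at its front (towards the robot, turned up to 0.12 rad) to the lid's hinge at its rear.
- case_lid (a joint): Lid angle, rad: 0 shut on the foot, grows as the front edge swings up and back, 1.95 stop (leaning back). Stiff hinge: the lid stays at any angle; 2 to 4 N at its edge moves it. Caught, it has about 0.03 rad of play (3 mm at the front edge) before the catch takes the pull; uncaught it keeps rising. A pull of about 5 N at the handle lifts it through the play, about 15 N is a firm tug.
- case_leaf (a joint): Leaf angle relative to the lid, rad: 0 folded flat against the lid's inside, 3.0 stop, almost straight out beyond the lid's front edge. World pitch = lid + leaf angle: 1.57 hanging down, 3.14 level towards the case's front, 4.71 standing up. Much easier hinge than the lid's (about 1 N at the free edge), stays at any angle. Cannot be folded once the lid is shut.
- lid_hinge (a point): Middle of the lid's hinge line (along the case's y): 54.5 mm behind the foot's centre, 26 mm above the worktop. The lid is a shallow pan 100 mm wide, 107 mm from this line to its front edge; its flat outer face is 16 mm from the line (42 mm above the worktop when shut).
- leaf_hinge (a point): Middle of the leaf's hinge line (along the case's y), on the lid: 103.5 mm from the lid's hinge line and 11 mm towards the lid's outer face. The leaf is a plate 90 mm wide, reaching 92 mm from this line; thin drills on the side that will face the lid, its other, plain side is the outer one, 8 mm from the line.
- leaf_free_edge (a point): Middle of the leaf's free edge, a rolled edge 5 mm thick, 92 mm from the leaf's hinge line.
- lid_handle (a point): Middle of the lid's carrying handle: a straight black grip 11 mm thick, 38 mm long along the case's y, on two thin legs (58 mm over all), 68 mm from the lid's hinge line and 26 mm outside its outer face (68 mm above the worktop when shut). With the lid open it sticks out behind. Beyond it, towards the front edge, the outer face is bare.
- case_catch: Spring catch: steel tongue 24 mm wide at the middle of the foot's front, its hooked nose up to 49 mm above the worktop; origin: its pivot, 8 mm above the worktop. When the lid is pressed down near its front edge with some 6 to 12 N, the lip in the middle of that edge pushes the nose outward and the nose snaps back over it.
- glass: Empty drinking glass, 77 mm across, 89 mm high, behind the brown pitcher on the middle of the sink's worktop. Origin: centre of its underside.
- bottle: Bottle with a green cap, 77 mm across, 288 mm high, behind the glass. Origin: centre of its underside.
- bolt_gauge: Small grey stepped gauge block with two posts, 28 x 50 x 22 mm, on the cupboard top to the right. Origin: centre of its underside.
- bolt_a: Hex bolt standing on its head, 28 mm across its washer, 47 mm high, on the cupboard top to the right. Origin: centre of its underside.
- cutter: Yellow box cutter lying flat, 154 mm long (its y), 21 wide, 17 high. The case stands on one side of the brown pitcher, left or right, the cutter lies on the other. Origin: centre of its underside.
- pitcher_brown: Brown pitcher, fixed, 94 mm across, 208 mm high, between the two places where the case may stand; the left place is the narrower, so keep the gripper clear of it. Origin: centre of its underside.
There are look-alikes about, which are no part of the job. Leave any pink look-alike of the drill_case alone.

How it is judged:
By the outcome, as a careful person would: the job done as asked, in the order asked, and still so for the second after the job is handed in, with the robot touching nothing.
It also fails if it takes over 61 s, if anything falls off the work surface, if the arm or the gripper's body presses on something with over 40 N, if the wrist force passes 120 N, or if a joint passes its speed limit or range.

## Working session

There is one attempt and no reset: what is moved stays moved. The work goes in short steps, each a Python script; the robot and the scene stay as the last script left them, time stands still between calls to the robot, and variables do not carry over. Pictures are saved under pics/ and viewed, at most 10 in all, crops included, and the job is handed in when it is done.

```bash
ls; mkdir -p pics
python3 - <<'E'
from bench import ctrl
import cv2,numpy as np
for n in("side","top"):
    c=ctrl.capture(n); cv2.imwrite(f"pics/{n}0.png",c["image"][:,:,::-1]); np.savez(f"{n}0.npz",**c)
    print(n,c["camera_matrix"].tolist(),(-c["R"].T@c["t"]).round(3),c["R"].round(2).tolist())
print(ctrl.observe())
E
```

```text
pics
side [[477.3092027905867, 0.0, 327.41552974836196], [0.0, 477.3092027905867, 234.79676946986595], [0.0, 0.0, 1.0]] [ 0.22  -0.622  0.492] [[0.91, -0.41, 0.01], [-0.2, -0.47, -0.86], [0.36, 0.78, -0.51]]
top [[485.0851047379011, 0.0, 317.91336365329346], [0.0, 485.0851047379011, 240.3477493608449], [0.0, 0.0, 1.0]] [0.424 0.038 0.92 ] [[0.02, -1.0, 0.02], [-0.99, -0.02, -0.11], [0.11, -0.01, -0.99]]
{'time_s': 0.1, 'qpos': array([-1.54110565e+00,  1.58980149e-01,  1.59815774e+00, -4.48476051e-06,
        1.38619773e+00, -2.10090690e-01]), 'qd': array([ 0.00205513, -0.00140971, -0.00280127, -0.00041877, -0.000809  ,
        0.0008917 ]), 'effort': array([-3.51575709e-04, -3.96991932e+01, -3.32336891e+01, -2.02814049e-04,
        4.15807532e-03, -7.38063136e-06]), 'tcp_pos': array([ 0.13652458, -0.55802295,  0.25539286]), 'ee_rot': array([-3.13988709e+00, -3.59183017e-04,  2.39781889e-01]), 'ft_force': array([-0.28987216,  0.00059839,  0.19634139]), 'moment': array([-0.08134689, -0.05191273,  0.00492381]), 'gripper_force': 0.0, 'opening': 1.0048717545736077}
```

View pics/side0.png

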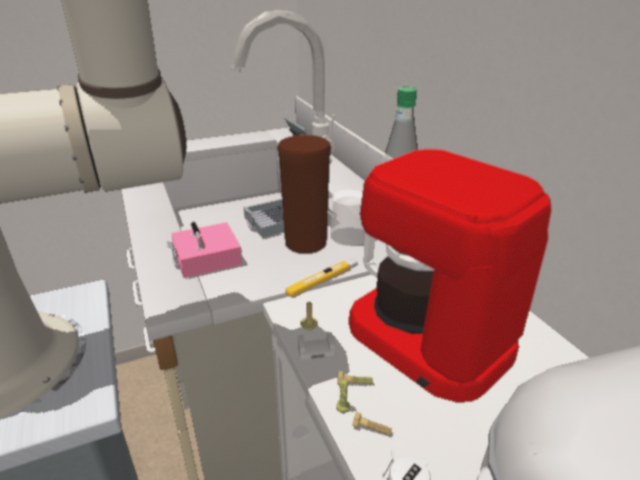

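View pics/top0.png

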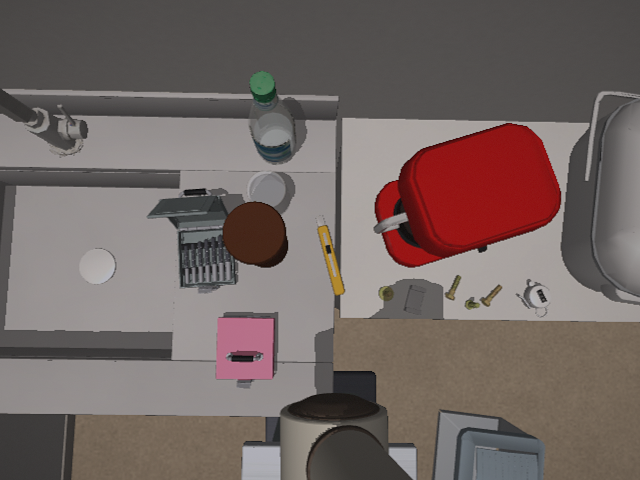

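Candidates in the top view are the open grey case (208,250) and the shut pink look-alike (245,348). I choose the grey one, left of the pitcher, and check it in a close crop.

```bash
cat > h.py <<'E'
import numpy as np,cv2
def world(c,u,v,d=None):
    K=c["camera_matrix"]; d=c["depth"][int(v),int(u)] if d is None else d
    return c["R"].T@(np.array([(u-K[0,2])/K[0,0]*d,(v-K[1,2])/K[1,1]*d,d])-c["t"])
def cloud(c):
    K=c["camera_matrix"]; d=c["depth"]; v,u=np.indices(d.shape)
    P=np.stack([(u-K[0,2])/K[0,0]*d,(v-K[1,2])/K[1,1]*d,d],-1)
    return (P-c["t"])@c["R"]
E
python3 - <<'E'
from h import *
t=np.load("top0.npz");s=np.load("side0.npz")
a=cv2.resize(t["image"][170:310,140:300,::-1],None,fx=4,fy=4,interpolation=3)
for i in range(0,160,20): cv2.putText(a,str(140+i),(i*4,8),0,.3,(0,255,255))
for i in range(0,140,20): cv2.putText(a,str(170+i),(0,i*4+8),0,.3,(0,255,255))
cv2.imwrite("pics/crop0.png",a)
P=cloud(t)
print("glass..")
for n,(u,v) in dict(pitch=(254,232),glass=(266,190),bottle=(262,82),pink=(245,340),cutter=(330,255),ridge=(250,362),foot=(206,262),frontL=(182,287),frontR=(235,285)).items(): print(n,P[v,u].round(3))
print("heights mm rows 184..296 step4, cols 146..240 step 6")
print((P[184:298:4,146:242:5,2]*1000).round().astype(int))
print("x");print((P[184:298:8,206,0]).round(3)); print("y",P[284,146:242:5,1].round(3))
E
```

```text
glass..
pitch [0.512 0.123 0.208]
glass [0.601 0.119 0.086]
bottle [0.707 0.109 0.287]
pink [0.338 0.153 0.042]
cutter [0.494 0.003 0.014]
ridge [0.3   0.143 0.04 ]
foot [0.478 0.234 0.013]
frontL [0.43  0.272 0.029]
frontR [0.436 0.18  0.002]
heights mm rows 184..296 step4, cols 146..240 step 6
[[-132 -127 -129 -129 -127 -125 -124    3    0    0    5    0    2   -3
     1    0    0   -1    4    0]
 [-171 -166 -168 -169 -168 -168 -169    2    1    0   -2    0    2   -2
     1    1    0   -2    2   -1]
 [-167 -168 -166 -169 -171 -171 -170   87   91   89   88   88   87    1
    -2    3    2    1    1    2]
 [-170 -166 -168 -167 -169 -170 -169   87   -1   -3    2  134  132  135
   131    6    0    0   -3    0]
 [-169 -169 -167  140  143  145  146  150  148  154  155  157  157  160
   116  108   -3    0   -4    1]
 [-167 -168  920  160  166  167  168  170  170  173  176  175  175  172
    97  920    2    4    1  205]
 [-167 -166  177  178  184  185  189  188  192  195  193  192  192   82
    81  112    1   -1  210  207]
 [-171  194  198  201  920  202  202  204  204  209  209  210  212  
[... 1762 characters left out ...]
4    7    4   13   17    5
    14   16   14    1   -1    1]
 [-169 -166 -168 -167 -169 -167   -2   17    5    5    3    5    4    3
    25   28   28   16    3   -1]
 [-169 -173 -169 -169 -167 -170    1   -1    1    1   -2   47   46   40
     7    2    0    2    1    0]
 [-167 -168 -171 -172 -170 -166    1    5    0    0    0   48   49    1
     0   -1    0   -2    2    0]
 [-171 -169 -168 -167 -166 -168   -1    1    1    0   -1    3    1    2
     0    1   -2   -2   -1    1]]
x
[0.628 0.595 0.568 0.549 0.559 0.547 0.535 0.519 0.503 0.489 0.474 0.459
 0.444 0.429 0.414]
y [0.404 0.392 0.382 0.371 0.36  0.349 0.292 0.278 0.271 0.262 0.253 0.244
 0.234 0.225 0.212 0.202 0.193 0.186 0.178 0.17 ]
```

View pics/crop0.png

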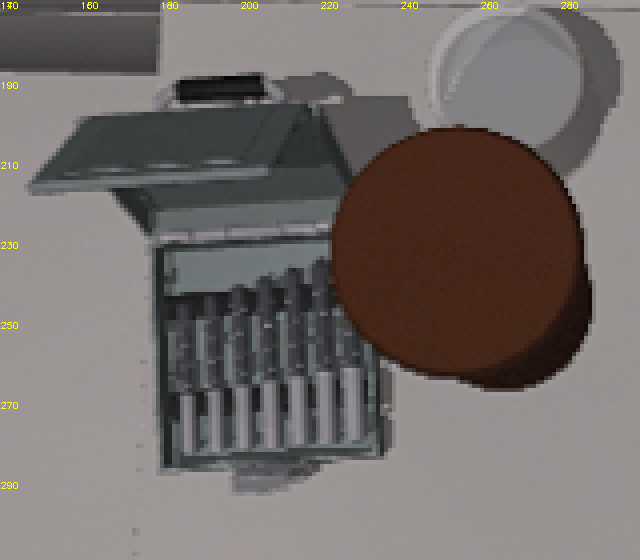

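The crop confirms the grey case. The foot's front edge runs from (180,287) to (235,284) and the catch is at (205,289). The hinge strip is at (178,229)–(222,227), the handle at (184–206,191), and the leaf's free edge from (148,217) to (208,212). Now the fit.

```bash
cat > fit.py <<'E'
from h import *
from scipy.optimize import least_squares
t=np.load("top0.npz"); P=cloud(t); K=t["camera_matrix"]
def model(p):
    x,y,w,L,f=p; c,s=np.cos(w),np.sin(w)
    W=lambda X:np.array([x+c*X[0]-s*X[1],y+s*X[0]+c*X[1],X[2]])
    d=np.array([-np.cos(L),0,np.sin(L)]);n=np.array([np.sin(L),0,np.cos(L)]);H=np.array([.0545,0,.026])
    ph=L+f;e=np.array([np.cos(ph),0,-np.sin(ph)]);G=H+.1035*d+.011*n;Y=np.array([0,1,0])
    return W,H,G,d,n,e,Y
def pts(p):
    W,H,G,d,n,e,Y=model(p); F=np.array([-.053,0,.026])
    hd=H+.068*d+.042*n
    return [W(q) for q in(F+.05*Y,F-.05*Y,H+.05*Y,hd+.019*Y,hd-.019*Y,G+.092*e+.045*Y,G+.092*e-.045*Y)]
px=np.array([(180,287),(235.5,284),(178.5,229.5),(184,191.5),(206,190.5),(148,217),(207.5,213)])
leaf=P[202:214:2,160:204:4].reshape(-1,3)
def res(p):
    Q=np.array(pts(p))@t["R"].T+t["t"]; uv=Q[:,:2]/Q[:,2:]*K[0,0]+K[:2,2]
    W,H,G,d,n,e,Y=model(p); o=W([0,0,0]); m=np.array([e[2],0,-e[0]])  # plain normal
    Wm=W(m)-o+0; g=W(G+.006*m)
    return np.r_[((uv-px)/1.0).ravel(), 3*np.mean((leaf-g)@Wm)/.004, ((leaf-g)@Wm)/.02]
if __name__=="__main__":
    r=least_squares(res,[.48,.232,0,1.75,2.3],loss="soft_l1")
    print(r.x.round(3),r.cost); print(r.fun.round(1)); W,H,G,d,n,e,Y=model(r.x)
    print("hinge",W(H).round(3),"leafhinge",W(G).round(3),"edge",W(G+.092*e).round(3),"phi",r.x[3]+r.x[4])
    for u,v in((195,191),(190,212),(205,289)): print(P[v,u].round(3))
    np.save("p.npy",r.x)
E
python3 fit.py
python3 - <<'E'
from h import *
t=np.load("top0.npz");P=cloud(t)
m=(P[...,2]>.19)&(P[...,2]<.215)&(P[...,1]<.2)&(P[...,1]>.05)&(P[...,0]<.6)&(P[...,0]>.4)
print("pitcher",P[m].min(0).round(3),P[m].max(0).round(3))
m=(P[...,2]>.05)&(P[...,1]<-.02)&(P[...,1]>-.5)&(P[...,0]>.37)&(P[...,2]<.6)
print("right",P[m].min(0).round(3),P[m].max(0).round(3))
E
```

```text
[0.487 0.232 0.096 1.801 2.451] 2.7683357821861523
[ 0.1  0.6 -0.6 -0.7 -1.2 -0.   0.6  0.5  0.4 -0.1 -0.5  0.8  1.   0.1
 -0.8 -0.  -0.   0.   0.   0.  -0.  -0.  -0.  -0.  -0.  -0.  -0.  -0.
 -0.   0.  -0.  -0.  -0.  -0.  -0.  -0.  -0.1 -0.1 -0.  -0.  -0.  -0.1
 -0.  -0.  -0.1 -0.1 -0.1 -0.1 -0.  -0.  -0.1 -0.  -0.  -0.1 -0.  -0.1
 -0.1 -0.1 -0.1 -0.  -0.1 -0.  -0.1 -0.1 -0.1 -0.1 -0.1 -0.1 -0.1 -0.1
 -0.1 -0.1 -0.1 -0.1 -0.1 -0.1 -0.1 -0.1 -0.1 -0.1 -0.1]
hinge [0.541 0.237 0.026] leafhinge [0.575 0.24  0.124] edge [0.534 0.236 0.207] phi 4.2521986605574495
[0.596 0.242 0.089]
[0.539 0.218 0.211]
[0.427 0.227 0.046]
pitcher [0.464 0.077 0.19 ] [0.559 0.2   0.213]
right [ 0.405 -0.5    0.05 ] [ 0.779 -0.02   0.384]
```

```bash
cat > rob.py <<'E'
from bench import ctrl
from fit import *
p=np.load("p.npy"); w=p[2]; W,H,G,d0,n0,e0,Y=model(p)
O=[np.pi,0,w]
def tcp(tip): return W(np.asarray(tip)+[0,0,.025])
def snap(name,cam="top",box=None):
    c=ctrl.capture(cam); np.savez(name+".npz",**c); a=c["image"][:,:,::-1]
    if box: u0,u1,v0,v1,k=box; a=cv2.resize(a[v0:v1,u0:u1],None,fx=k,fy=k,interpolation=3)
    cv2.imwrite(f"pics/{name}.png",a)
def st(msg=""):
    o=ctrl.observe(); print(msg,round(o["time_s"],1),o["tcp_pos"].round(4),o["ft_force"].round(1),o["opening"].round(2))
E
cat > leaf.py <<'E'
from rob import *
def tip(ph,r,lift=0,lat=.006):
    e=np.array([np.cos(ph),0,-np.sin(ph)]);m=np.array([-np.sin(ph),0,-np.cos(ph)])
    return G+r*e+(.008+lift)*m+np.array([.011*np.clip(2*m[0],-1,1),lat,0])
phs=np.r_[4.0,3.7,3.4,3.1,2.8,2.5,2.25,2.05]; rs=np.interp(phs,[2,3,4.3],[.048,.068,.075])
E
python3 - <<'E'
from leaf import *
for ph,r in zip(np.r_[4.3,phs,1.75],np.r_[.075,rs,.048]):
    q=tcp(tip(ph,r)); print(round(ph,2),q.round(3),ctrl.inverse_kinematics(q,O) is not None)
ctrl.set_gripper(0.0,40)
ctrl.movep([.1,-.4,.45],O); ctrl.movep([.42,.2,.45],O); st("swing")
a=tcp(tip(4.33,.072,.012)); ctrl.movep(a+[0,0,.10],O); st("above")
print(ctrl.move_straight(a,velocity=.12,f_stop=8)); st("behind leaf")
snap("b","side",(190,350,130,280,4))
E
```

```text
4.3 [0.563 0.245 0.221] True
4.0 [0.544 0.243 0.21 ] True
3.7 [0.529 0.242 0.194] True
3.4 [0.515 0.24  0.175] True
3.1 [0.505 0.24  0.154] True
2.8 [0.505 0.239 0.135] True
2.5 [0.513 0.24  0.121] True
2.25 [0.524 0.241 0.113] True
2.05 [0.534 0.242 0.109] True
1.75 [0.547 0.244 0.103] TrueTraceback (most recent call last):
  File "<stdin>", line 5, in <module>
  File "rob.py", line 11, in st
    o=ctrl.observe(); print(msg,round(o["time_s"],1),o["tcp_pos"].round(4),o["ft_force"].round(1),o["opening"].round(2))
                                                                                                  ^^^^^^^^^^^^^^^^^^
AttributeError: 'float' object has no attribute 'round'
```

```bash
sed -i 's/o\["opening"\].round(2)/round(float(o["opening"]),2)/' rob.py
python3 - <<'E'
from leaf import *
st("swing")
a=tcp(tip(4.33,.072,.012)); ctrl.movep(a+[0,0,.10],O); st("above")
print(ctrl.move_straight(a,velocity=.12,f_stop=8)); st("behind leaf")
prev=None
for ph,r in zip(phs,rs):
    hit=ctrl.move_straight(tcp(tip(ph,r)),velocity=.08,f_stop=10); st(f"{ph:.2f} {hit}")
    if hit: break
snap("b","side",(190,350,130,280,4))
E
```

```text
swing 4.3 [0.4203 0.1994 0.4499] [ 0.8 -1.  -0.4] -0.0
above 5.1 [0.5773 0.2462 0.3249] [ 0.7 -0.2  0.2] 0.0
False
behind leaf 6.1 [0.5778 0.2466 0.2248] [0.7 1.  0. ] -0.0
4.00 False 6.7 [0.5442 0.2433 0.2106] [0.  0.5 0.8] -0.0
3.70 False 7.1 [0.5292 0.2418 0.194 ] [ 0.2 -0.  -0.5] 0.0
3.40 False 7.6 [0.5147 0.2404 0.1749] [-0.6  0.  -0.3] -0.0
3.10 False 8.0 [0.5045 0.2394 0.1536] [-0.4  0.  -0.3] 0.0
2.80 False 8.4 [0.504  0.2393 0.1345] [ 0.6  0.7 -0. ] 0.0
2.50 False 8.8 [0.5125 0.2402 0.1206] [-0.7 -0.7  0.3] -0.0
2.25 False 9.1 [0.5243 0.2413 0.1131] [-0.4 -0.7  0.6] -0.0
2.05 False 9.4 [0.5341 0.2423 0.1096] [ 0.6 -0.9 -0.5] 0.0
```

View pics/b.png

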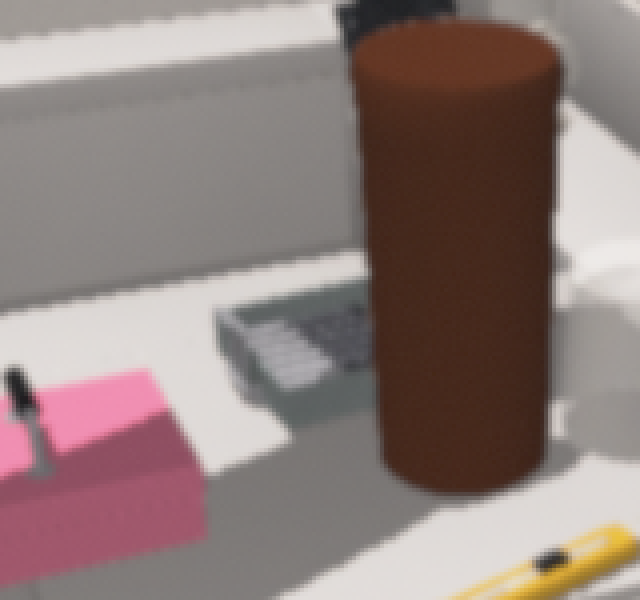

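The side view is blocked by the pitcher (450,250), so I'll press the leaf on, retreat and check from the top.

Run:
```python
from leaf import *
for ph in (1.9,1.75,1.65,1.55):
    hit=ctrl.move_straight(tcp(tip(ph,.048)),velocity=.04,f_stop=6); st(f"{ph:.2f} {hit}")
    if hit: break
b=ctrl.observe()["tcp_pos"]
ctrl.move_straight(b+[-.05,0,.02],velocity=.15)
ctrl.movep([.42,.2,.3],O); st("back")
snap("c","top",(140,300,170,310,4))
P=cloud(np.load("c.npz"))
print((P[186:232:3,156:232:6,2]*1000).round().astype(int))
```

```text
1.90 False 9.8 [0.5408 0.2429 0.1063] [ 0.1 -0.1 -0. ] 0.0
1.75 False 10.1 [0.5475 0.2436 0.1033] [ 0.5 -0.5  0.8] -0.0
1.65 False 10.4 [0.5521 0.244  0.102 ] [ 0.7 -0.1 -0.8] 0.0
1.55 False 10.6 [0.5568 0.2444 0.1009] [-0.3 -0.6 -0.2] 0.0
back 12.0 [0.4202 0.1999 0.2987] [ 0.7 -0.4 -0.3] 0.0
[[-151 -147 -148 -148    1   75   81   81   83    1    0    0    1]
 [-168 -170 -170 -166    0   84  123  121  123  122  120    2    3]
 [-167  122  122  123  122  125  126  114  123  120  121    2    1]
 [-172  114  121  123  120  126  121  122  122  122  122    1   -1]
 [-172  114  122  121  117  120  116  115  117  118  111   98    2]
 [-166  115  112  110  112  111  110  111  109  106  102  100    0]
 [-168  110  104  106  104  106  101   99   98   97   94  100   -1]
 [-170 -164   97   93   95   96   88   91   90   88   86   67    2]
 [-165 -171   82   83   84   86   82   82   79   75   75   74    2]
 [ 920 -169   81   75   76   76   73   70   69   67   66   65   44]
 [-169 -169 -171   67   67   67   61   62   62   58   55   53  212]
 [-169 -168 -166   45   52   53   53   54   50   53   48   42  209]
 [-165 -169 -170   47   44   43   39   39   40   40   25   26  210]
 [-168 -168 -167   42   25   23   28   29   27   29   28   31  211]
 [-171 -166 -171 -168   29   28   31   29  920   29   27  203  211]
 [ 570 -171 -167 -165   27   25   14   10    4    4    6  210  207]]
```

View pics/c.png

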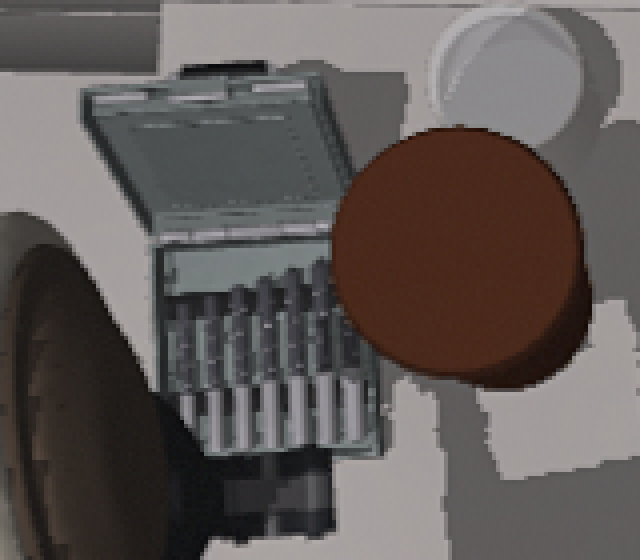

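The leaf now lies inside the lid's pan, (120–340, 100–205) in the crop, and the lid leans further back. I'll measure the leaf's pitch against the lid rim.

```bash
cat > ang.py <<'E'
from rob import *
def ana(name):
    P=cloud(np.load(name+".npz")); Q=P[186:232,150:235].reshape(-1,3)
    c,s=np.cos(w),np.sin(w); d=Q[:,:2]-p[:2]; X=np.c_[d[:,0]*c+d[:,1]*s,-d[:,0]*s+d[:,1]*c,Q[:,2]]
    return X[(X[:,2]>.02)&(X[:,2]<.25)&(abs(X[:,1])<.06)]
if __name__=="__main__":
    X=ana("c")
    i=(abs(X[:,1])<.03)&(X[:,2]>.05)&(X[:,2]<.112)&(X[:,0]<.105)
    a,b=np.polyfit(X[i,2],X[i,0],1); print("leaf pitch",np.pi/2+np.arctan(a),"x at z=.026",b+a*.026-H[0],"rms",np.std(X[i,0]-a*X[i,2]-b),i.sum())
    i=(abs(X[:,1])>.046)&(abs(X[:,1])<.051)&(X[:,2]>.04)&(X[:,2]<.12)
    print("rim:",np.c_[X[i,1],X[i,2],X[i,0]][np.argsort(X[i,2])][::4].round(3).tolist())
    i=(X[:,2]>.1)&(abs(X[:,1])<.03); print("top",np.percentile(X[i,2],[90,99]).round(3))
E
python3 ang.py
```

```text
leaf pitch 1.9225530538495654 x at z=.026 0.0027534951801430688 rms 0.0008090895295582897 679
rim: [[0.046, 0.04, 0.064], [0.05, 0.045, 0.071], [0.049, 0.047, 0.069], [0.046, 0.052, 0.068], [0.05, 0.053, 0.066], [-0.048, 0.056, 0.078], [0.05, 0.057, 0.077], [0.05, 0.059, 0.069], [-0.047, 0.063, 0.068], [0.05, 0.064, 0.07], [-0.048, 0.066, 0.071], [0.049, 0.067, 0.068], [0.05, 0.07, 0.075], [-0.047, 0.071, 0.07], [-0.048, 0.073, 0.079], [0.05, 0.075, 0.079], [-0.048, 0.076, 0.075], [0.049, 0.077, 0.075], [0.05, 0.08, 0.075], [0.05, 0.081, 0.078], [0.049, 0.082, 0.08], [0.051, 0.084, 0.076], [-0.048, 0.086, 0.08], [0.05, 0.088, 0.08], [-0.047, 0.09, 0.076], [-0.048, 0.092, 0.079], [-0.048, 0.092, 0.086], [0.05, 0.093, 0.083], [0.051, 0.095, 0.079], [-0.047, 0.097, 0.08], [0.05, 0.098, 0.087], [-0.048, 0.099, 0.09], [0.049, 0.1, 0.082], [-0.048, 0.102, 0.084], [-0.047, 0.104, 0.084], [0.049, 0.106, 0.084], [-0.048, 0.107, 0.095], [0.05, 0.109, 0.094], [-0.048, 0.109, 0.093], [-0.049, 0.112, 0.091], [0.05, 0.113, 0.09], [0.049, 0.114, 0.101], [0.049, 0.115, 0.091], [-0.048, 0.117, 0.098], [0.05, 0.118, 0.102], [0.049, 0.119, 0.1]]
top [0.125 0.129]
```

The leaf pitch is 1.92 and its plain face sits 2.8 mm behind the hinge line, where 3 mm is expected, so the leaf is flat. The lid is at about 1.92. Now swing the lid shut and press it home.

```bash
cat > lid.py <<'E'
from rob import *
def tip(L,r=.094,lat=.03):
    d=np.array([-np.cos(L),0,np.sin(L)]);n=np.array([np.sin(L),0,np.cos(L)])
    return H+r*d+.016*n+np.array([.011*np.clip(2*n[0],-1,1),lat,0])
E
python3 - <<'E'
from lid import *
a=tcp(tip(1.92)+[.022,0,0])
ctrl.movep([.45,.27,.3],O); ctrl.movep(a+[0,0,.12],O); st("above")
print(ctrl.move_straight(a,velocity=.12,f_stop=8)); st("behind lid")
for L in (1.75,1.5,1.25,1.0,.75,.5,.3,.15):
    hit=ctrl.move_straight(tcp(tip(L)),velocity=.09,f_stop=20); st(f"{L:.2f} {hit}")
    if hit: break
else:
    print(ctrl.move_straight(tcp(tip(0)+[0,0,-.008]),velocity=.03,f_stop=25)); st("pressed")
    ctrl.wait(.3); st()
snap("d","top",(140,300,170,310,4))
E
```

```text
above 13.2 [0.6173 0.274  0.254 ] [ 0.2 -0.1  0. ] 0.0
False
behind lid 14.3 [0.6187 0.2747 0.1352] [ 0.4  0.3 -0. ] 0.0
1.75 False 14.9 [0.5816 0.271  0.1411] [ 0.8  0.6 -0.3] -0.0
1.50 False 15.3 [0.558  0.2687 0.1454] [-0.7 -0.1  0.2] 0.0
1.25 False 15.7 [0.5347 0.2665 0.1452] [0.9 0.8 0.7] -0.0
1.00 False 16.1 [0.512  0.2643 0.1387] [ 0.8 -0.5  1.4] 0.01
0.75 False 16.5 [0.4915 0.2623 0.1268] [ 0.6 -0.6  0.1] 0.0
0.50 False 17.0 [0.4741 0.2607 0.11  ] [-0.8 -0.2 -0.4] -0.0
0.30 False 17.4 [0.4595 0.2592 0.0938] [ 0.3 -0.1 -0. ] -0.0
0.15 False 17.7 [0.4507 0.2584 0.0805] [0.1 0.2 0.6] 0.0
True
pressed 18.3 [0.4479 0.2584 0.0668] [-3.2 -1.3 11. ] -0.0
 18.6 [0.4479 0.2584 0.0668] [-4.1 -1.6 10.9] -0.0
```

View pics/d.png

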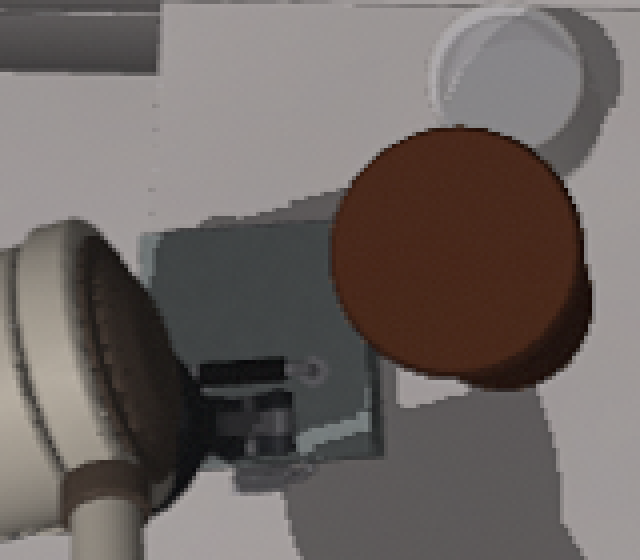

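The lid is shut: fingertip height is 41.8 mm and the catch nose is visible at (270,475). Next, grip the handle (245,372) and tug.

Run:
```python
from rob import *
b=ctrl.observe()["tcp_pos"]; ctrl.move_straight(b+[0,0,.09],velocity=.15)
h=W([.0545-.068,.006,.074])
best=min(([np.pi,0,w+k*np.pi/2] for k in(1,-1)),key=lambda o:np.inf if (q:=ctrl.inverse_kinematics(h,o)) is None else abs(q-ctrl.observe()["qpos"]).max())
print(best, ctrl.inverse_kinematics(h,best))
ctrl.movep(h+[0,0,.09],best); ctrl.set_gripper(.5,60); st("over")
print(ctrl.move_straight(h,velocity=.08,f_stop=8)); st("at handle")
ctrl.set_gripper(0,60); st("grip")
z0=ctrl.observe()["tcp_pos"]
hit=ctrl.move_straight(z0+[0,0,.014],velocity=.02,f_stop=18); st(f"tug {hit}")
ctrl.wait(.4); st()
np.save("z0.npy",z0)
snap("e","top",(140,300,170,310,4))
```

```text
[3.141592653589793, 0, np.float64(1.6664202184685024)] [ 2.34912044e-01  2.62961365e-01  1.86760284e+00 -4.44089210e-16
  1.01102845e+00  1.39288152e-01]
over 21.3 [0.4727 0.2364 0.164 ] [-0.3  0.8  1.3] 0.5
False
at handle 22.6 [0.4733 0.2366 0.0747] [-0.6  0.4  0.2] 0.5
grip 23.0 [0.4762 0.2368 0.0752] [10.   0.8 -6.8] 0.11
tug True 23.4 [0.4772 0.2369 0.0767] [ 3.4  1.4 -4.2] 0.1
 23.8 [0.4771 0.2369 0.0765] [ 4.4  1.  -4. ] 0.1
```

View pics/e.png

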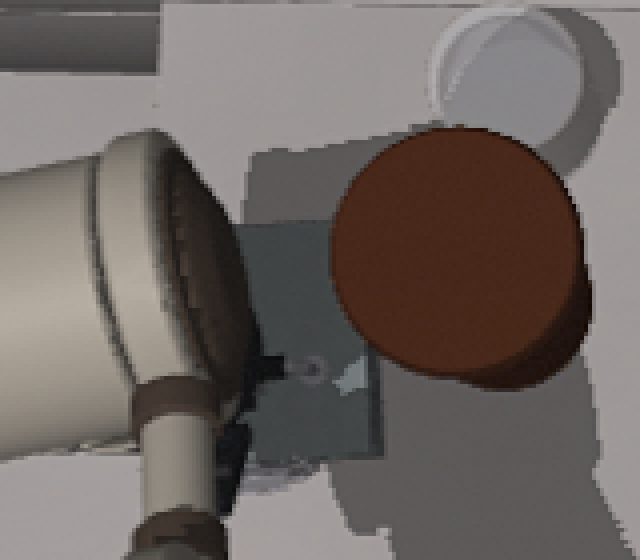

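The tug tripped early, at 1.3 mm and only 4 N, so it proves nothing. I'll pull on in small steps while watching the force.

Run:
```python
from rob import *
z0=np.load("z0.npy"); c=ctrl.observe()["tcp_pos"].copy()
tgt=c.copy()
for i in range(16):
    tgt=tgt+[0,0,.0008]; ctrl.move_straight(tgt,velocity=.02)
    F=np.mean([ctrl.observe()["ft_force"]]+[ (ctrl.wait(.05),ctrl.observe()["ft_force"])[1] for _ in range(3)],0); o=ctrl.observe()
    print(i,round((o["tcp_pos"][2]-z0[2])*1e3,2),F.round(1))
    if F[2]<-17: break
ctrl.wait(.3); st("held")
```

```text
0 1.55 [ 5.6  1.9 -8.4]
1 1.99 [  7.6   2.7 -12.3]
2 2.12 [ 10.8   3.2 -17.9]
held 25.3 [0.4774 0.2369 0.0773] [ 10.4   3.5 -17.4] 0.1
```

The force climbs steeply at 2.1 mm, which matches the play, and the catch holds 18 N. I'll lower, release and retreat.

Run:
```python
from rob import *
z0=np.load("z0.npy"); ctrl.move_straight(z0-[0,0,.001],velocity=.02,f_stop=30); st("down")
ctrl.set_gripper(.5); st("open")
b=ctrl.observe()["tcp_pos"]; ctrl.move_straight(b+[0,0,.13],velocity=.12)
ctrl.movep([.38,-.1,.42],[np.pi,0,w+np.pi/2]); ctrl.wait(.3); st("away")
snap("f","top")
P=cloud(np.load("f.npz")); A=cloud(np.load("top0.npz"))
for n,(u,v) in dict(lidrear=(200,235),lidfrontL=(186,277),lidfrontR=(228,277),lidmid=(205,272),pink=(240,335),glass=(266,190),cutter=(330,255)).items(): print(n,np.median(P[v-1:v+2,u-1:u+2].reshape(-1,3),0).round(4),A[v,u].round(3))
for n in("f","top0"): 
    hsv=cv2.cvtColor(np.load(n+".npz")["image"],cv2.COLOR_RGB2HSV); m=cv2.inRange(hsv,(15,150,100),(30,255,255)); m[:, :300]=0;m[:,360:]=0
    print(n,np.argwhere(m).mean(0))
```

```text
down 25.6 [0.4763 0.2368 0.075 ] [-0.4 -0.9  4.6] 0.1
open 26.0 [0.4758 0.2367 0.0737] [-1.5  0.5 -0.5] 0.5
away 29.1 [ 0.3801 -0.0997  0.4196] [-0.3  0.   0.8] 0.5
lidrear [0.5247 0.2405 0.0419] [0.529 0.249 0.004]
lidfrontL [0.4482 0.2623 0.043 ] [0.449 0.27  0.015]
lidfrontR [0.4494 0.1873 0.0425] [0.45  0.192 0.016]
lidmid [0.4579 0.2287 0.0425] [0.459 0.234 0.017]
pink [0.3467 0.1623 0.0409] [0.347 0.162 0.042]
glass [0.6004 0.1188 0.0882] [0.601 0.119 0.086]
cutter [0.4945 0.0028 0.0135] [0.494 0.003 0.014]
f [261.76099426 331.21988528]
top0 [261.71264368 331.20498084]
```

View pics/f.png

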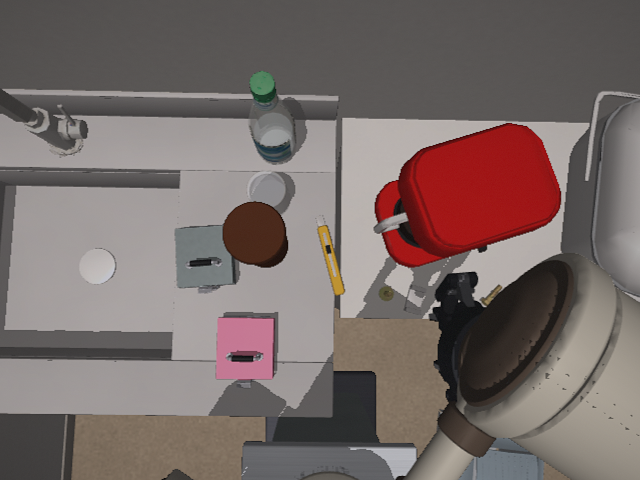

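The case is shut level at 42–43 mm (205,257). The glass (266,190), bottle (265,115), cutter (331,262), bolt (386,293) and gauge (415,297) are where they were, and the arm is clear.

```bash
python3 -c "
from bench import ctrl
print(ctrl.close_job())"
```

```text
the job is handed in; nothing more can be done
None
```

The job is handed in at about 29 s of the 61 s limit: I folded the leaf flat with the lid open, shut and caught the lid, tugged the handle to about 18 N with the catch holding, and the last picture showed nothing around it moved.

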